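Refit the switch knob on a magnetic holding block and switch it on

ROBOT

A 6-joint arm with a two-finger parallel gripper is mounted at the origin on the work surface. World frame = base frame: x ahead of the robot, y to its left, z up, the work surface at z = 0. Lengths are in mm, angles in rad, forces in N, time in s.
With the tool pointing down it reaches from about 400 to 925 mm from the base axis. Payload 3.4 kg.
Tool frame: the origin (TCP) lies midway between the tips of the shut fingers; the grasp point (between the pads) lies ctrl.grasp_offset behind it (ctrl.grasp_offset is the distance from the TCP to the grasp point, in mm); z points along the fingers, y is the line along which they close (so a half turn about z gives the same grasp; the last joint's range is limited). The gripper opens to 85 mm and grips with 20 to 120 N. Pads are 22 mm wide; open, the fingers measure 114 mm over their backs; the gripper's body (76 mm by 85 mm) begins 54 mm behind the grasp point. The pads swing forward as they close: fully open they stand 13 mm farther back than shut.
Start: joints at [1.19, 0.307, 1.506, -0, 1.328, -0.073], TCP at [173.679, 548.148, 231.305] pointing down, gripper open.
Joint ranges: [-3.12, 3.12], [-1.05, 2.28], [0.14, 2.33], [-1.42, 4.57], [0.1, 2.73], [-2.68, 2.68]. Speed limits (rad/s): [2.57, 2.57, 3.14, 3.14, 3.14, 3.14].

INTERFACE

Orientations are given as a unit quaternion [x, y, z, w].
In Python, from rig import ctrl, viewer, nets gives the robot as it stands. The module is installed in compiled form; this text tells all that it offers.
- The arm moves only by the tool arm_command, never from a script. Its argument "moves" is a list of rows, each a list of 7 numbers: the shift along the tool's x, y, z in cm, then the turn, a rotation vector about the tool's x, y, z in rad, then the closure, from 0 (fully open) to 1 (shut). A call has 1 to 5 rows; each row shifts and turns the commanded pose from where the row before left it, along the tool's axes as they then stand; what a row does not reach is not made up. A row lasts 1/8 s, in which the tool goes at most 62.5 mm and 10.7 degrees, less where a joint would pass 70% of its speed; a pose out of reach is approached as far as the arm can. A call with a gripper value outside its range is refused whole. The fingers move at their own pace and stop on an object; "squeeze" is the grip in N (left out, the last holds). Time passes only in rows, so rows that do not move let the fingers close. It gives the time, the measured TCP pose, the force, the opening and the grip force at its end, in the units of the state.
- ctrl.state(): the state, without advancing time (a new reading comes with each control period).
- viewer.read_camera(name): name is "side" or "top" or "wrist"; returns (picture, depth): 400x640x3 uint8, blue, green, red; 400x640 float32, mm along the optical axis (not along the pixel's ray), 0 where there is no reading.
- viewer.camera_info(name): a dict with "mtx" (3x3 intrinsics, pixels), "rvec" (rotation vector, rad) and "tvec" (3), from world to camera coordinates, as OpenCV has them; the wrist camera has in their place "hand_eye" (4x4, takes a point from camera to tool coordinates, whose origin is the TCP and whose axes are the flange's). Camera axes: x right, y down, z forward; pixel columns grow to the right and rows downward; lengths in mm; the calibration is good to about 2 mm. A picture is of the moment at which its call begins: read the wrist's pose just before it. camera_info takes no time and is no camera call.
- ctrl.sign_off(): hands the job in; it is judged then, once.
Trained networks look in the newest picture that a camera, given by its name, has taken for a name from the list of things; names that differ only in an ending like _2 or _b are one class to them, and where a whole thing is asked for, a point or a joint stands for the part that bears it (a point fixed in the world has none). Each returns a list of dicts, best first, with "score" (0 to 1); they miss things now and then, are a little off and sometimes report something else, mostly with a low value. They report only what shows in the picture. A call takes as long as a camera call. They do not tell look-alikes from the thing itself.
- nets.cut_out(camera, thing): "pixels" (400x640 bool, what is visible of it) and "box" ([left, top, right, bottom] in pixels, round what is visible of it).
- nets.place_of(camera, thing): "point" ([column, row] in pixels: a listed point, or the origin of a listed thing).
The state is a dict: "clock": time; "qpos": joint angles; "dq": joint speeds; "tau": joint torques, N m; "ee_pos": TCP position; "ee_rot": TCP orientation; "force": force on the tool from outside, world axes, zero at the start; "ft_torque": the same for the moment, N m; "opening": opening from 0.0 (shut) to 1.0 (fully open); "grip_force": force on a finger pad.
Only numpy, scipy, OpenCV 4.12 (cv2) and the standard library are available. Lean on these libraries where they do the work, as an engineer would, in place of code of your own. Each camera call takes 0.05 s, during which the arm holds its last target. There are 200 camera calls.

TASK

The black switch knob has come off the magnetic holding block on the surface plate. Put it back on the upright keyed shaft, pushing gently and turning it until it drops fully home, flat on the block, and only then turn it clockwise (seen from above) until its pointer nose stands at the white line on the block; let go and leave it so. Never force the knob down or round, and leave the other things where they are.

Things in the scene. Friction and masses are not known exactly. Their poses are not given: they have to be found in the camera images.
- knob_center (a point): Centre of the loose black knob (about 0.13 kg), on its axis, half-way up its 56 mm height. It starts upright on the bench, bore down. From its underside: faceted skirt 44 mm across, 24 mm high; round cap 44 mm across, 6 mm; grip bar 12 mm thick (knob's y), 42 mm long (x), 30 to 56 mm above the underside. Pointer nose 6 mm wide along +x, 24 to 36 mm above the underside.
- knob_bore (a point): Centre of the knob's underside, 28 mm below knob_center: mouth of a blind bore 18 mm in diameter and 24 mm deep, with one keyway 6.4 mm wide, full depth, that reaches 16 mm from the axis straight under the pointer (knob's +x).
- pointer_tip (a point): End of the knob's pointer nose, 29 mm along the knob's x from its axis, at the height of knob_center.
- magblock: Magnetic holding block, grey-green with two flush steel bars across its top, 120 x 90 x 45 mm (x, y, z), fixed on the surface plate. Origin at the centre of its underside. On its top stands the upright steel switch shaft.
- shaft_foot (a point): Where the fixed shaft axis meets the block's top, 45 mm above the block's underside; axes as the block's, it does not turn with the shaft. With the knob home, its underside is flat here and knob_center is 28 mm above. Off the key it stands 11.5 mm too high. The shaft turns stiffly (about 0.1 N m) and stays where it is left.
- shaft_top (a point): Top of the shaft, 22.5 mm above shaft_foot. Shaft diameter 16 mm, its last 4.5 mm tapered to 7 mm across. One key 5 mm wide, out to 14 mm from the axis, from the block's top up to 11.5 mm. At the start the key points -0.3 to +0.9 rad from the block's x (counter-clockwise from above positive), not measured. The keyway passes the key within about 0.07 rad.
- on_mark (a point): Point on the block's top, 29 mm from the shaft's axis at -0.70 rad from the block's x (clockwise from it), at the inner end of the white line, which runs outward from 32 to 46 mm, 4 mm wide. The pointer tip belongs over it. The shaft's own stop lies 0.35 rad beyond.
- plate: Cast surface plate, dark top 300 x 420 mm (x, y), 50 mm high, fixed. Origin at the centre of its underside.
- height_gauge: Height gauge standing fixed on the plate near its +x, +y corner: base 70 x 100 mm, column to 350 mm above the plate. Origin at the centre of its underside. To be left alone.
- board_block: Loose block of pinkish tooling board, 60 x 50 x 40 mm, origin at the centre of its underside. To be left alone.
- board_brick: Loose block of pinkish tooling board, 70 x 50 x 60 mm, origin at the centre of its underside. To be left alone.
- flask: Loose steel drinking flask, 66 mm in diameter, 180 mm high, origin at the centre of its underside. To be left alone.
Not all that is in view belongs to the job. What is shaped like the part that bears knob_center but green or red is not meant.

How it is judged:
By the outcome, as a careful person would: the job done as asked, in the order asked, and still so for the second after the job is handed in, with the robot touching nothing.
It also fails if it takes over 72 s, if anything falls off the work surface, if the arm or the gripper's body presses on something with over 40 N, if the wrist force passes 120 N, or if a joint passes its speed limit or range.

## Working session

There is one attempt and no reset: what is moved stays moved. The work goes in short steps, Python scripts to look and compute and a tool call to move; the robot and the scene stay as the last step left them, time stands still between calls to the robot, and variables do not carry over. Pictures are saved under pics/ and viewed, at most 10 in all, crops included, and the job is handed in when it is done.

Besides the shell and the picture viewer there is one more tool, called after "Call:" by a JSON object that holds its "method" and its "body". arm_command: Moves the arm, as the interface text tells. Its arguments: {"type":"object","properties":{"moves":{"type":"array"},"squeeze":{"type":"number"}},"required":["moves"]}

```bash
mkdir -p pics; cat > h.py <<'E'
import numpy as np, cv2
from scipy.spatial.transform import Rotation as R
from rig import ctrl, viewer, nets
def cam(name):
    i=viewer.camera_info(name); K=np.array(i["mtx"],float)
    if "rvec" in i:
        Rm=cv2.Rodrigues(np.array(i["rvec"],float))[0]; t=np.array(i["tvec"],float).ravel()
        T=np.eye(4); T[:3,:3]=Rm.T; T[:3,3]=-Rm.T@t
    else:
        s=ctrl.state(); B=np.eye(4); B[:3,:3]=R.from_quat(s["ee_rot"]).as_matrix(); B[:3,3]=s["ee_pos"]
        T=B@np.array(i["hand_eye"])
    return K,T
def ray(K,T,p):
    d=T[:3,:3]@np.linalg.solve(K,[p[0],p[1],1.]); return T[:3,3],d
def at_z(K,T,p,z):
    o,d=ray(K,T,p); return o+d*(z-o[2])/d[2]
def tri(rays):
    A=np.zeros((3,3)); b=np.zeros(3)
    for o,d in rays:
        d=d/np.linalg.norm(d); P=np.eye(3)-np.outer(d,d); A+=P; b+=P@o
    x=np.linalg.solve(A,b); return x,[np.linalg.norm(np.cross(x-o,d/np.linalg.norm(d))) for o,d in rays]
def cloud(K,T,D):
    v,u=np.mgrid[:D.shape[0],:D.shape[1]]
    c=np.stack([(u-K[0,2])/K[0,0]*D,(v-K[1,2])/K[1,1]*D,D],-1); return c@T[:3,:3].T+T[:3,3]
def proj(K,T,X):
    c=np.linalg.inv(T)@np.r_[X,1]; p=K@c[:3]; return p[:2]/p[2]
E
cat > a.py <<'E'
from h import *
np.set_printoptions(precision=1,suppress=True)
C={}
for n in ["side","top","wrist"]:
    C[n]=cam(n); im,D=viewer.read_camera(n); cv2.imwrite(f"pics/{n}0.png",im); np.savez(f"{n}0.npz",im=im,D=D)
    print(n,"campos",C[n][1][:3,3])
    W=cloud(*C[n],D)
    for t in ["knob_center","pointer_tip","knob_bore","shaft_foot","shaft_top","on_mark","magblock","height_gauge","flask","board_block","board_brick"]:
        for r in nets.place_of(n,t)[:3]:
            p=np.array(r["point"]); u,v=np.clip(p.round().astype(int),0,[639,399])
            print(t,round(r["score"],2),p,"depthpt",W[v,u] if D[v,u]>0 else None)
print(ctrl.state())
E
python3 a.py
```

```text
side campos [ -54.5 -707.2  767.1]
knob_center 0.9 [398.7 274.5] depthpt [ 538.2 -308.9   44. ]
knob_center 0.81 [355.3 246.9] depthpt [ 535.1 -179.3   43.7]
knob_center 0.77 [356.9 280.2] depthpt [ 462.9 -252.1   39.6]
pointer_tip 0.95 [325.6 312.4] depthpt [ 359.5 -260.2   28.3]
pointer_tip 0.89 [368.9 276.3] depthpt [ 492.  -261.7   37.5]
pointer_tip 0.84 [396.4 262.4] depthpt [ 560.7 -282.2   46.8]
knob_bore 0.96 [354.3 257.4] depthpt [ 521.9 -188.7   26.4]
knob_bore 0.94 [360.5 291.2] depthpt [ 459.3 -265.    17. ]
knob_bore 0.84 [395.8 284.1] depthpt [ 535.4 -305.6   11.6]
shaft_foot 0.63 [299.  175.2] depthpt [594.8  84.  100. ]
shaft_top 0.73 [300.2 167.6] depthpt [600.3  84.5 119.7]
magblock 0.93 [300.4 186.2] depthpt [568.3  50.8  92.8]
height_gauge 0.93 [272.  154.1] depthpt [636.4 256.   77.8]
flask 0.8 [448.1 283.8] depthpt [ 599.7 -397.    31.3]
board_block 0.62 [399.7 223.8] depthpt [ 700.3 -186.4   20.9]
board_brick 0.81 [388. 332.] depthpt [ 406.1 -386.7   36.1]
top campos [ 380.4  -50.4 1174.3]
knob_center 0.76 [380.8 252.3] depthpt [ 385.1 -238.1   57.4]
knob_cente
[... 760 characters left out ...]
ight_gauge 0.75 [196.8 152.7] depthpt [654.9 298.2  82.1]
flask 0.83 [424.5 173.6] depthpt [ 608.5 -354.8   94.3]
flask 0.41 [268.8 167.6] depthpt [609.2  85.  115.7]
board_block 0.62 [358.4 145.7] depthpt [ 700.3 -170.6   41.8]
board_brick 0.86 [417.4 238.7] depthpt [ 424.5 -341.8   58.6]
wrist campos [109.1 568.6 374.8]
{'clock': 1.8, 'qpos': array([ 1.2,  0.3,  1.5, -0. ,  1.3, -0.1]), 'dq': array([ 0., -0., -0.,  0.,  0., -0.]), 'tau': array([  0. , -45.7, -25.2,   0. ,   0. ,  -0. ]), 'ee_pos': array([173.7, 548.1, 231.3]), 'ee_rot': array([ 0.2,  1. , -0. , -0. ]), 'force': array([-0.5,  0.1,  0.8]), 'ft_torque': array([ 0., -0., -0.]), 'grip_force': 0.0, 'opening': 0.9988018475956711}
```

```bash
python3 - <<'E'
import cv2,numpy as np
s=cv2.imread("pics/side0.png");t=cv2.imread("pics/top0.png")
a=cv2.resize(s[120:350,240:480],None,fx=2,fy=2,interpolation=cv2.INTER_CUBIC)[:, :400]
b=cv2.resize(s[225:345,300:480],(800,533))
c=cv2.resize(t[110:290,170:450],(800,514))
cv2.imwrite("pics/s1.png",cv2.resize(s[120:345,240:480],(640,600)));cv2.imwrite("pics/t1.png",c)
E
```

```text
(no output)
```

View pics/s1.png

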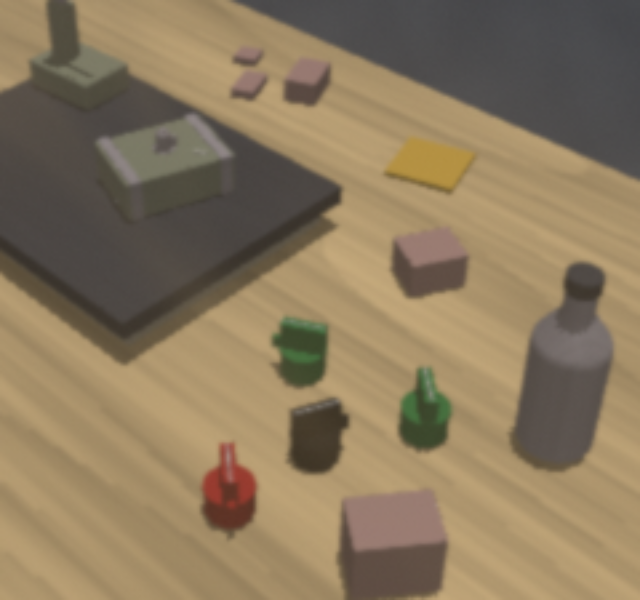

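View pics/t1.png

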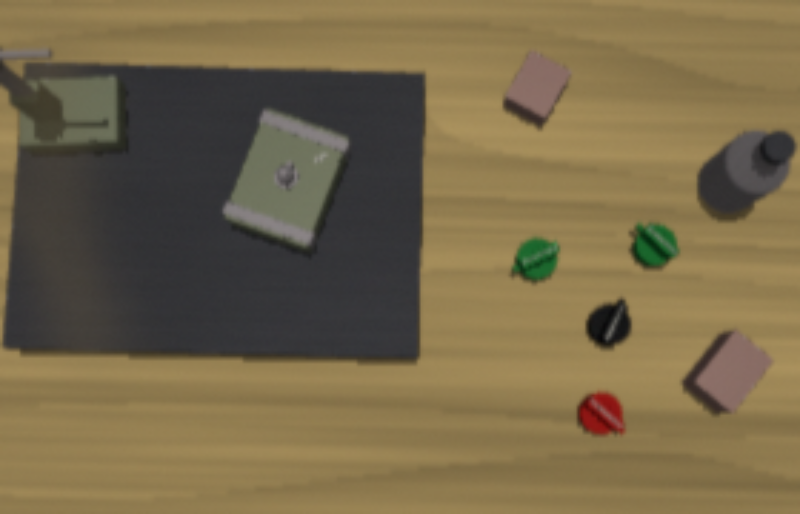

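```bash
cat >> h.py <<'E'
def plan(xyz,yaw,closure=0,maxl=60,maxt=0.18,start=None):
    """rows to go from current (or start=(pos,quat)) to pos, tool down with tool x at yaw"""
    s=ctrl.state(); p,q=(s["ee_pos"],s["ee_rot"]) if start is None else start
    R0=R.from_quat(q); R1=R.from_matrix(down(yaw))
    rv=(R0.inv()*R1).as_rotvec(); d=np.array(xyz)-p
    n=int(max(np.ceil(np.linalg.norm(d)/maxl),np.ceil(np.linalg.norm(rv)/maxt),1))
    out=[]
    for k in range(n):
        Rk=R0*R.from_rotvec(rv*k/n)
        out.append([round(v,2) for v in Rk.inv().apply(d/n)/10]+[round(v,3) for v in rv/n]+[closure])
    return out
def down(yaw):
    x=np.array([np.cos(yaw),np.sin(yaw),0]); z=np.array([0,0,-1.]); return np.stack([x,np.cross(z,x),z],1)
E
python3 - <<'E'
from h import *
np.set_printoptions(precision=3,suppress=True)
s=ctrl.state(); M=R.from_quat(s["ee_rot"]).as_matrix(); print(M, "yaw",np.arctan2(M[1,0],M[0,0]),"off",ctrl.grasp_offset, s["ee_pos"])
K,T=cam("wrist"); print(K); print(viewer.camera_info("wrist")["hand_eye"])
# block yaw from side+top depth: points near z~95 
for n in ["top","side"]:
    D=np.load(n+"0.npz")["D"]; W=cloud(*cam(n),D)
    m=(abs(W[...,2]-95)<6)&(abs(W[...,0]-590)<110)&(abs(W[...,1]-70)<110)
    P=W[m]; r=cv2.minAreaRect(P[:,:2].astype(np.float32)); print(n,m.sum(),r,np.median(P[:,2]))
E
```

```text
[[-0.953  0.302 -0.   ]
 [ 0.302  0.953 -0.   ]
 [ 0.    -0.    -1.   ]] yaw 2.8347891215028342 off 18.700000000000003 [173.672 548.13  231.291]
[[328.519   0.    319.157]
 [  0.    328.519 197.755]
 [  0.      0.      1.   ]]
[[   0.      -0.964   -0.268   67.698]
 [   1.       0.      -0.      -0.048]
 [   0.      -0.268    0.964 -143.5  ]
 [   0.       0.       0.       1.   ]]
top 1287 ((602.4971923828125, 84.85594940185547), (91.49203491210938, 119.9891128540039), 71.37279510498047) 94.38561178075429
side 830 ((600.9109497070312, 83.50619506835938), (97.88723754882812, 122.40750122070312), 70.06771850585938) 95.6606792067318
```

```bash
python3 - <<'E'
from h import *
for r in plan([600,86,260],2.8,maxl=58): print(r)
E
```

```text
[np.float64(-4.96), np.float64(-2.83), np.float64(-0.26), np.float64(-0.0), np.float64(0.0), np.float64(0.003), 0]
[np.float64(-4.97), np.float64(-2.82), np.float64(-0.26), np.float64(-0.0), np.float64(0.0), np.float64(0.003), 0]
[np.float64(-4.98), np.float64(-2.8), np.float64(-0.26), np.float64(-0.0), np.float64(0.0), np.float64(0.003), 0]
[np.float64(-4.99), np.float64(-2.79), np.float64(-0.26), np.float64(-0.0), np.float64(0.0), np.float64(0.003), 0]
[np.float64(-5.0), np.float64(-2.77), np.float64(-0.26), np.float64(-0.0), np.float64(0.0), np.float64(0.003), 0]
[np.float64(-5.01), np.float64(-2.76), np.float64(-0.26), np.float64(-0.0), np.float64(0.0), np.float64(0.003), 0]
[np.float64(-5.02), np.float64(-2.74), np.float64(-0.26), np.float64(-0.0), np.float64(0.0), np.float64(0.003), 0]
[np.float64(-5.03), np.float64(-2.72), np.float64(-0.26), np.float64(-0.0), np.float64(0.0), np.float64(0.003), 0]
[np.float64(-5.03), np.float64(-2.71), np.float64(-0.26), np.float64(-0.0), np.float64(0.0), np.float64(0.003), 0]
[np.float64(-5.04), np.float64(-2.69), np.float64(-0.26), np.float64(-0.0), np.float64(0.0), np.float64(0.003), 0]
[np.float64(-5.05), np.float64(-2.68), np.float64(-0.26), np.float64(-0.0), np.float64(0.0), np.float64(0.003), 0]
```

Call:
{"method": "arm_command", "body": {"moves": [[-5,-2.8,-0.3,0,0,0,0],[-5,-2.8,-0.3,0,0,0,0],[-5,-2.8,-0.3,0,0,0,0],[-5,-2.8,-0.3,0,0,0,0],[-5,-2.8,-0.3,0,0,0,0]]}}

```text
clock: 2.42
ee_pos: [370.9, 337.9, 246.6]
ee_rot: [0.153, 0.988, 0.0, 0.0]
force: [0.8, 1.1, -0.1]
opening: 1.003
grip_force: 0.0
```

Call:
{"method": "arm_command", "body": {"moves": [[-5,-2.8,-0.3,0,0,0,0],[-5,-2.8,-0.3,0,0,0,0],[-5,-2.8,-0.3,0,0,0,0],[-5,-2.8,-0.3,0,0,0,0],[-5,-2.8,-0.3,0,0,0,0]]}}

```text
clock: 3.05
ee_pos: [567.0, 128.7, 261.6]
ee_rot: [0.153, 0.988, 0.0, 0.0]
force: [0.3, 1.0, 0.7]
opening: 1.0
grip_force: 0.0
```

Call:
{"method": "arm_command", "body": {"moves": [[-4.9,-2.4,0,0,0,0,0],[0,0,0,0,0,0,0],[0,0,0,0,0,0,0]]}}

```text
clock: 3.42
ee_pos: [604.7, 92.6, 260.8]
ee_rot: [0.153, 0.988, 0.0, -0.001]
force: [0.3, -0.0, -0.1]
opening: 1.0
grip_force: 0.0
```

```bash
cat > b.py <<'E'
import sys
from h import *
np.set_printoptions(precision=1,suppress=True)
tag=sys.argv[1]; C=cam("wrist"); s=ctrl.state(); im,D=viewer.read_camera("wrist"); cv2.imwrite(f"pics/{tag}.png",im); np.savez(tag+".npz",im=im,D=D,K=C[0],T=C[1])
W=cloud(*C,D); print(s["clock"],s["ee_pos"],s["dq"])
for t in sys.argv[2:]:
    for r in nets.place_of("wrist",t)[:3]:
        p=np.array(r["point"]); u,v=np.clip(p.round().astype(int),0,[639,399])
        print(t,round(r["score"],2),p,W[v,u])
E
python3 b.py w1 shaft_foot shaft_top on_mark magblock
```

```text
3.425 [604.7  92.6 260.8] [ 0. -0.  0.  0.  0. -0.]
shaft_foot 0.89 [312.4 181.5] [599.7  87.4 118.4]
shaft_top 0.85 [312.3 183.8] [601.5  86.8 118.1]
on_mark 0.65 [292.6 197.9] [613.9  62.9  96.4]
magblock 0.69 [312.1 171.6] [594.8  88.5  97.6]
```

View pics/w1.png

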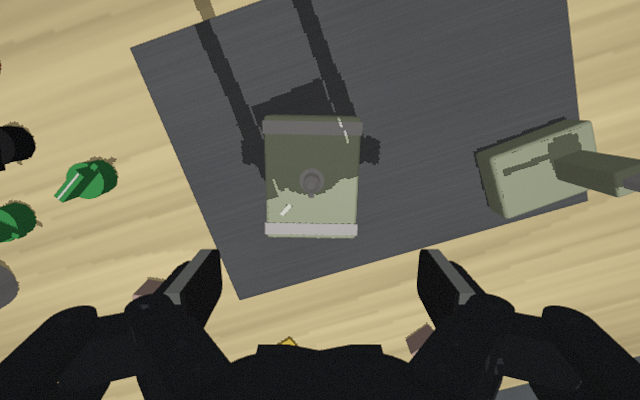

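```bash
python3 - <<'E'
from h import *
np.set_printoptions(precision=3,suppress=True)
d=np.load("w1.npz"); K,T,D,im=d["K"],d["T"],d["D"],d["im"]; W=cloud(K,T,D)
m=(abs(W[...,2]-95)<4)&(abs(W[...,0]-600)<90)&(abs(W[...,1]-85)<90)
m[:105]=0;m[245:]=0
n,l,st,_=cv2.connectedComponentsWithStats(m.astype(np.uint8)); i=1+np.argmax(st[1:,4]); m=l==i
# outline via pixels projected to median z
z=np.median(W[m][:,2]); ys,xs=np.nonzero(m)
P=np.array([at_z(K,T,(x,y),z)[:2] for x,y in zip(xs,ys)],np.float32); r=cv2.minAreaRect(P); print("z",z,r,np.median(W[m][:,2]))
sh=(W[...,2]>112)&(abs(W[...,0]-600)<25)&(abs(W[...,1]-85)<25); print("shaft top",sh.sum(),W[sh].mean(0),W[sh][:,2].max())
km=(W[...,2]>100)&(W[...,2]<110)&(abs(W[...,0]-600)<25)&(abs(W[...,1]-85)<25); print("mid",km.sum(),W[km].mean(0)); 
print(W[km])
# rectified top view at z=106 : 90x90mm -> 600px
def rect(zc,c=(601,86),h=35,N=560):
    M=[];S=[]
    for a,b in [(-h,-h),(-h,h),(h,h),(h,-h)]:
        S.append(proj(K,T,[c[0]+a,c[1]+b,zc])); M.append([(h-b)/(2*h)*N,(h-a)/(2*h)*N])
    H=cv2.getPerspectiveTransform(np.float32(S),np.float32(M)); return cv2.warpPerspective(im,H,(N,N),flags=cv2.INTER_CUBIC)
g=rect(106.5); g=np.clip((g.astype(float)/ 160)**.6*255,0,255).astype(np.uint8); cv2.imwrite("pics/r1.png",g)
E
```

```text
z 95.94543670554481 ((601.7535400390625, 85.87809753417969), (92.09860229492188, 118.83222198486328), 71.35094451904297) 95.94543670554481
shaft top 13826 [587.924  85.277 342.614] 360.79003792285755
mid 63 [604.318  85.865 105.69 ]
[[594.915  87.521 100.465]
 [594.987  88.513 101.642]
 [595.43   89.337 100.758]
 [594.521  84.769 102.969]
 [594.622  85.75  103.974]
 [594.557  86.804 105.879]
 [594.718  87.74  106.529]
 [594.92   88.653 106.946]
 [595.587  89.365 104.839]
 [596.228  90.102 102.895]
 [597.013  90.795 100.193]
 [597.297  91.693 100.196]
 [594.582  83.884 106.047]
 [594.666  84.866 107.117]
 [594.876  85.779 107.49 ]
 [594.754  86.848 109.658]
 [595.413  88.542 109.09 ]
 [595.665  89.425 109.217]
 [596.155  90.21  108.088]
 [596.424  91.088 108.13 ]
 [597.059  91.83  106.252]
 [595.907  81.261 100.636]
 [595.219  82.696 105.928]
 [597.487  91.718 108.676]
 [598.426  92.357 105.269]
 [599.728  92.895 100.028]
 [595.785  81.547 106.202]
 [598.676  92.3   108.569]
 [599.993  92.824 103.321]
 [596.76   80.159 104.294]
 [599.751  92.923 109.044]
 [601.048  93.47  104.   ]
 [601.438  93.348 106.524]
 [604.807  93.267 100.48 ]
 [605.066  93.178 103.57 ]
 [605.007  93.187 108.041]
 [611.1    80.49  107.676]
 [611.355  81.392 107.791]
 [611.951  82.146 106.484]
 [612.342  82.995 106.04 ]
 [612.172  84.072 107.911]
 [613.979  84.368 101.639]
 [611.846  80.27  108.39 ]
 [612.553  80.969 106.634]
 [612.905  81.834 106.352]
 [612.667  82.945 108.488]
 [615.316  83.912 100.018]
 [612.885  79.915 107.889]
 [613.236  80.775 107.613]
 [613.688  81.594 106.926]
 [613.906  82.515 107.189]
 [614.251  83.382 106.937]
 [616.085  83.676 100.72 ]
 [614.04   79.508 106.943]
 [614.518  80.316 106.159]
 [614.692  81.26  106.603]
 [615.217  82.056 105.64 ]
 [614.911  83.19  107.988]
 [614.936  79.219 107.055]
 [614.92   80.245 108.244]
 [615.471  81.022 107.183]
 [615.75   81.918 107.202]
 [615.883  82.872 107.793]]
```

View pics/r1.png

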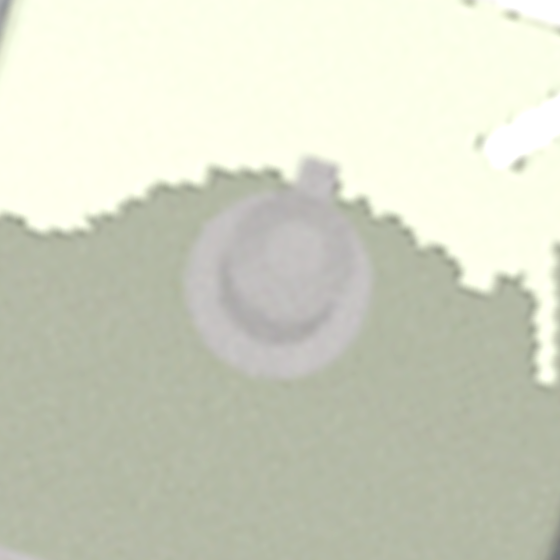

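```bash
python3 - <<'E'
from h import *
r=plan([462,-248,215],2.83,maxl=58);print(len(r)); [print([float(x) for x in q]) for q in r[:1]+r[-1:]]
E
```

```text
7
[0.47, -5.27, 0.66, 0.0, -0.0, 0.001, 0.0]
[0.44, -5.27, 0.67, 0.0, -0.0, 0.001, 0.0]
```

Call:
{"method": "arm_command", "body": {"moves": [[0.45,-5.27,0.66,0,0,0,0],[0.45,-5.27,0.66,0,0,0,0],[0.45,-5.27,0.66,0,0,0,0],[0.45,-5.27,0.66,0,0,0,0],[0.45,-5.27,0.66,0,0,0,0]]}}

```text
clock: 4.3
ee_pos: [503.4, -152.4, 228.6]
ee_rot: [0.152, 0.988, -0.0, 0.001]
force: [0.7, -1.4, 0.5]
opening: 1.001
grip_force: 0.0
```

Call:
{"method": "arm_command", "body": {"moves": [[0.45,-5.27,0.66,0,0,0,0],[0.45,-5.27,0.66,0,0,0,0],[0,0,0,0,0,0,0],[0,0,0,0,0,0,0]]}}

```text
clock: 4.8
ee_pos: [463.9, -248.9, 215.3]
ee_rot: [0.153, 0.988, 0.0, 0.0]
force: [-0.1, 0.5, -0.2]
opening: 0.997
grip_force: 0.0
```

```bash
python3 b.py w2 knob_center pointer_tip knob_bore; python3 - <<'E'
from h import *
np.set_printoptions(precision=3,suppress=True)
d=np.load("w2.npz"); K,T,D,im=d["K"],d["T"],d["D"],d["im"]; W=cloud(K,T,D)
near=(abs(W[...,0]-462)<45)&(abs(W[...,1]+250)<45)&(im.max(-1)<75)
b=near&(W[...,2]>50)&(W[...,2]<62); P=W[b]; print(b.sum(),P.mean(0),cv2.minAreaRect(P[:,:2].astype(np.float32)))
n=near&(W[...,2]>31)&(W[...,2]<40); print(n.sum(),W[n].mean(0))
c=near&(W[...,2]>25)&(W[...,2]<33); Q=W[c]; print(c.sum(),Q.mean(0),cv2.minAreaRect(Q[:,:2].astype(np.float32)))
e=np.linalg.eigh(np.cov(P[:,:2].T))[1][:,1]; print("bar heading",np.arctan2(e[1],e[0]))
v,u=np.nonzero(b); print(u.mean(),v.mean())
cv2.imwrite("pics/w2c.png",cv2.resize(im[100:300,180:460],(700,500)))
E
```

```text
4.8 [ 463.9 -248.9  215.3] [ 0. -0. -0. -0. -0. -0.]
knob_center 0.96 [299.3  85.9] [ 377.5 -240.1   55.8]
knob_center 0.69 [411.5 217. ] [ 529.  -172.1   47. ]
knob_center 0.65 [301.4 265.4] [ 547.4 -295.5   43.4]
pointer_tip 0.75 [318.6 207.7] [ 495.  -259.    36.6]
pointer_tip 0.73 [324.3 272.7] [ 570.1 -276.9   31.1]
pointer_tip 0.72 [432.5 198.6] [ 534.1 -137.2    0.9]
knob_bore 0.97 [404.1 208.6] [ 524.8 -175.    30.4]
knob_bore 0.79 [301.6  90.2] [ 381.6 -238.6   57.3]
knob_bore 0.71 [320.8 174.6] [ 458.7 -245.5   56.9]
471 [ 466.839 -248.26    56.68 ] ((468.5194091796875, -248.88636779785156), (11.989273071289062, 41.70782470703125), 65.20149230957031)
348 [ 468.445 -249.657   31.958]
863 [ 467.259 -249.315   30.694] ((467.637939453125, -248.87547302246094), (41.85903549194336, 41.43578338623047), 69.08967590332031)
bar heading 2.70180358149197
320.8195329087049 183.7515923566879
```

View pics/w2c.png

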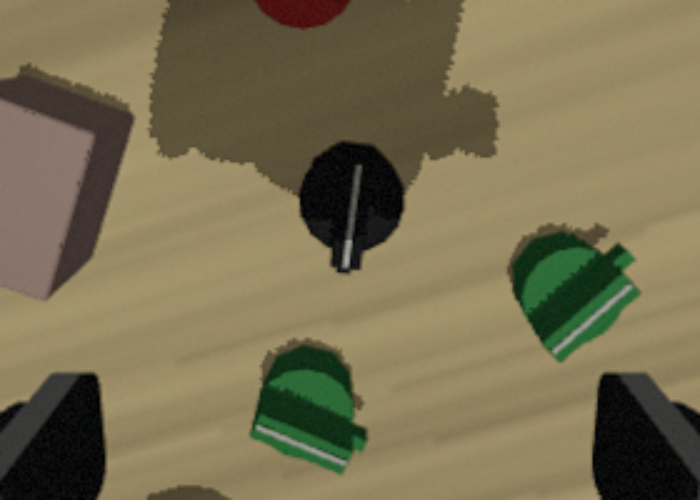

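```bash
python3 - <<'E'
from h import *
np.set_printoptions(precision=3,suppress=True)
S,Tp=cam("side"),cam("top"); W=cam("wrist")
print(tri([ray(*S,[356.9,280.2]),ray(*Tp,[379.9,225.])]))
s=ctrl.state()
r=plan([468,-248.9,80],2.71,maxl=40);print(len(r)); [print([float(x) for x in q]) for q in r]
E
```

```text
(array([ 467.669, -242.433,   27.059]), [np.float64(4.052366695530145), np.float64(4.0523666955300905)])
4
[-0.09, 0.01, 3.39, 0.0, 0.0, 0.032, 0.0]
[-0.09, 0.02, 3.39, 0.0, 0.0, 0.032, 0.0]
[-0.09, 0.02, 3.39, 0.0, 0.0, 0.032, 0.0]
[-0.09, 0.02, 3.39, 0.0, 0.0, 0.032, 0.0]
```

Call:
{"method": "arm_command", "body": {"moves": [[-0.09,0.015,3.4,0,0,0.032,0.3],[-0.09,0.015,3.4,0,0,0.032,0.3],[-0.09,0.015,3.4,0,0,0.032,0.3],[-0.09,0.015,3.4,0,0,0.032,0.3],[0,0,0,0,0,0,0.3]]}}

```text
clock: 5.62
ee_pos: [466.0, -248.2, 77.0]
ee_rot: [0.215, 0.977, 0.001, -0.003]
force: [0.1, 1.0, 0.1]
opening: 0.698
grip_force: 0.0
```

```bash
python3 b.py w3 knob_center; python3 - <<'E'
from h import *
np.set_printoptions(precision=3,suppress=True)
d=np.load("w3.npz"); K,T,D,im=d["K"],d["T"],d["D"],d["im"]; W=cloud(K,T,D)
near=(abs(W[...,0]-466)<32)&(abs(W[...,1]+250)<32)&(im.max(-1)<75)
b=near&(W[...,2]>52)&(W[...,2]<62); P=W[b]; print(b.sum(),P.mean(0),cv2.minAreaRect(P[:,:2].astype(np.float32)))
c=near&(W[...,2]>26)&(W[...,2]<33); Q=W[c]; print(c.sum(),Q.mean(0),cv2.minEnclosingCircle(Q[:,:2].astype(np.float32)))
n=near&(W[...,2]>33)&(W[...,2]<39); print(n.sum(),W[n].mean(0))
v,u=np.nonzero(b);print(u.mean(),v.mean())
s=ctrl.state();M=R.from_quat(s["ee_rot"]).as_matrix();print(np.arctan2(M[1,0],M[0,0]),s["opening"])
E
```

```text
5.625 [ 466.  -248.2   77. ] [-0. -0. -0.  0.  0. -0.]
knob_center 0.83 [474.7 269.1] [ 530.7 -173.5   39.1]
knob_center 0.69 [323.5 224.4] [ 459.6 -242.5   57.3]
knob_center 0.69 [265.7  76.9] [ 381.9 -236.8   57.9]
1368 [ 466.875 -248.23    56.75 ] ((468.52056884765625, -248.90611267089844), (12.020893096923828, 42.111289978027344), 64.92554473876953)
2295 [ 466.854 -248.419   30.742] ((468.8516845703125, -249.0936279296875), 22.127422332763672)
51 [ 449.899 -240.036   36.14 ]
319.91301169590645 239.02704678362574
2.7085831157316274 0.7010639677584783
```

Call:
{"method": "arm_command", "body": {"moves": [[-0.27,0.04,1.5,0,0,0,0.3],[0,0,1.5,0,0,0,0.3],[0,0,0,0,0,0,0.3]]}}

```text
clock: 6.1
ee_pos: [468.9, -250.5, 47.9]
ee_rot: [0.216, 0.976, 0.0, -0.001]
force: [0.1, -0.5, -0.3]
opening: 0.702
grip_force: 0.0
```

```bash
cat > s.py <<'E'
from h import *
np.set_printoptions(precision=3,suppress=True)
s=ctrl.state(); M=R.from_quat(s["ee_rot"]).as_matrix()
print("t",round(s["clock"],2),"pos",s["ee_pos"],"yaw",round(np.arctan2(M[1,0],M[0,0]),4),"tilt",M[:2,2],"F",s["force"],"M",s["ft_torque"],"open",round(s["opening"],4),"grip",s["grip_force"],"q6",round(s["qpos"][5],2))
E
python3 s.py
```

```text
t 6.1 pos [ 468.944 -250.45    47.886] yaw 2.7068 tilt [-0.002  0.002] F [ 0.104 -0.491 -0.331] M [ 0.013 -0.03  -0.022] open 0.7024 grip 0.0 q6 -1.71
```

Call:
{"method": "arm_command", "body": {"moves": [[0.09,0.12,0.7,0,0,0,0.3],[0,0,0.65,0,0,0,0.3],[0,0,0,0,0,0,0.3]], "squeeze": 40}}

```text
clock: 6.48
ee_pos: [469.3, -249.4, 35.1]
ee_rot: [0.216, 0.976, 0.0, -0.001]
force: [0.0, 0.3, 0.5]
opening: 0.7
grip_force: 0.0
```

```bash
python3 s.py
```

```text
t 6.47 pos [ 469.258 -249.368   35.081] yaw 2.7068 tilt [-0.001  0.001] F [0.022 0.282 0.539] M [-0.029 -0.024 -0.042] open 0.7004 grip 0.0 q6 -1.7
```

Call:
{"method": "arm_command", "body": {"moves": [[0.05,0,0,0,0,0,1],[0,0,0,0,0,0,1],[0,0,0,0,0,0,1],[0,0,0,0,0,0,1],[0,0,0,0,0,0,1]], "squeeze": 40}}

```text
clock: 7.1
ee_pos: [469.6, -249.6, 36.0]
ee_rot: [0.216, 0.976, -0.0, 0.0]
force: [-0.3, 0.8, 4.0]
opening: 0.132
grip_force: 40.5
```

```bash
python3 s.py
```

```text
t 7.1 pos [ 469.605 -249.592   35.966] yaw 2.7068 tilt [ 0.001 -0.   ] F [-0.256  0.785  3.977] M [-0.002  0.009  0.05 ] open 0.1318 grip 40.4813289642334 q6 -1.7
```

Call:
{"method": "arm_command", "body": {"moves": [[0,0,-1,0,0,0,1],[0,0,-3.5,0,0,0,1],[0,0,-5,0,0,0,1],[0,0,-5,0,0,0,1],[0,0,-1.5,0,0,0,1]]}}

```text
clock: 7.72
ee_pos: [470.7, -250.3, 199.3]
ee_rot: [0.216, 0.976, -0.001, 0.003]
force: [0.4, 0.2, -2.2]
opening: 0.128
grip_force: 39.9
```

```bash
python3 s.py; python3 b.py w4 knob_center pointer_tip; python3 - <<'E'
from h import *
np.set_printoptions(precision=3,suppress=True)
d=np.load("w4.npz"); K,T,D,im=d["K"],d["T"],d["D"],d["im"]; W=cloud(K,T,D)
s=ctrl.state(); L=R.from_quat(s["ee_rot"]).inv().apply((W-s["ee_pos"]).reshape(-1,3)).reshape(W.shape)
cv2.imwrite("pics/w4c.png",cv2.resize(im[150:400,200:440],(576,600)))
c=(abs(L[...,0])<40)&(abs(L[...,1])<28)&(abs(L[...,2]-5)<5)&(D>0); Q=L[c]; print("cap",c.sum(),Q.mean(0),cv2.minEnclosingCircle(Q[:,:2].astype(np.float32)) if c.any() else 0, Q.min(0),Q.max(0))
r=plan([603.1,85.3,190],2.82,maxl=50);print(len(r)); [print([float(x) for x in q]) for q in r[:1]+r[-1:]]
E
```

```text
t 7.72 pos [ 470.723 -250.342  199.314] yaw 2.7068 tilt [ 0.005 -0.003] F [ 0.383  0.223 -2.202] M [-0.015 -0.012  0.004] open 0.1275 grip 39.94261622428894 q6 -1.7
7.725 [ 470.7 -250.3  199.3] [-0.  -0.1 -0.1 -0.   0.3  0. ]
knob_center 0.94 [320.4 246.7] [ 458.7 -244.5  220.7]
knob_center 0.91 [286.9  85.1] [ 383.4 -239.3   56.9]
knob_center 0.56 [417.6 200.1] [ 530.3 -172.1   34.9]
pointer_tip 0.82 [438.8 183. ] [ 522.1 -148.3   36.6]
pointer_tip 0.75 [252.3  75.3] [ 355.8 -269.7    1. ]
pointer_tip 0.65 [321.8 296.1] [ 479.6 -253.2  220.3]
cap 1695 [ 9.92  -0.187  1.749] ((-0.1416683942079544, 0.10102606564760208), 21.736812591552734) [ -2.37  -21.595   0.015] [20.583 21.773  9.934]
8
[0.24, 4.5, 0.07, -0.0, 0.0, -0.014, 0.0]
[-0.21, 4.5, 0.07, -0.0, 0.0, -0.014, 0.0]
```

View pics/w4c.png

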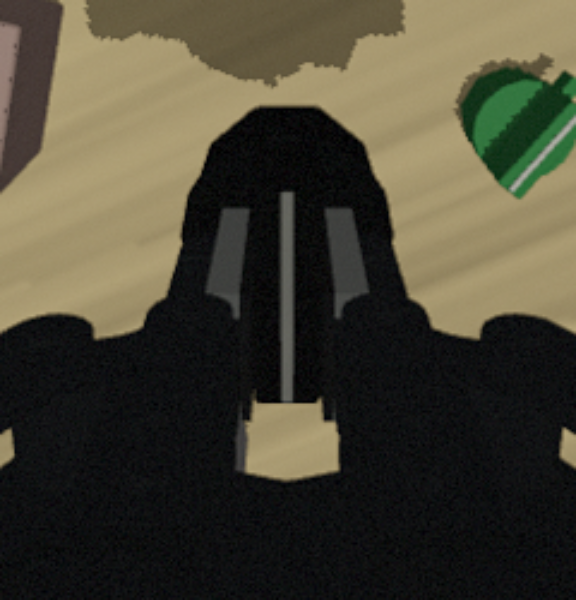

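```bash
python3 - <<'E'
from h import *
np.set_printoptions(precision=2,suppress=True)
d=np.load("w4.npz"); K,T,D,im=d["K"],d["T"],d["D"],d["im"]; W=cloud(K,T,D)
s=ctrl.state(); L=R.from_quat(s["ee_rot"]).inv().apply((W-s["ee_pos"]).reshape(-1,3)).reshape(W.shape)
b=(abs(L[...,0])<40)&(abs(L[...,1])<7)&(abs(L[...,2]+20.5)<5); Q=L[b]; print(b.sum(),np.median(Q[:,2]),Q.min(0),Q.max(0))
for z0 in range(0,16,2):
    c=(abs(L[...,0])<40)&(abs(L[...,1])<8)&(abs(L[...,2]-z0)<1)&(L[...,0]>5); Q=L[c]
    if len(Q): print(z0,len(Q),Q[:,0].min(),np.percentile(Q[:,0],95))
    
E
```

```text
2502 -24.574099737132116 [-22.43  -6.97 -25.5 ] [ 20.23   6.91 -15.54]
0 64 5.638546127204604 19.82503861522511
2 159 5.290480385491548 20.053357218161864
4 42 18.60129345141781 20.3817183460817
6 25 18.68541717171634 20.351332798085114
8 2 18.450722931004478 19.882431453011165
10 16 17.953924404316712 18.57847655686817
12 22 17.835954154901675 18.675179086083958
14 35 17.910257933019324 18.60237390066642
```

```bash
cat > k.py <<'E'
import sys
from h import *
np.set_printoptions(precision=2,suppress=True)
d=np.load(sys.argv[1]+".npz"); K,D=d["K"],d["D"]; L=cloud(K,np.array(viewer.camera_info("wrist")["hand_eye"]),D)
b=(abs(L[...,0])<40)&(abs(L[...,1])<5.2)&(abs(L[...,2]+20.5)<5); Q=L[b]; print(b.sum(),np.median(Q[:,2]),Q.min(0),Q.max(0),"centre x",(Q[:,0].min()+Q[:,0].max())/2)
for z0 in range(2,14,2):
    c=(abs(L[...,0])<40)&(abs(L[...,1])<8)&(abs(L[...,2]-z0)<1)&(L[...,0]>5); Q=L[c]
    if len(Q): print(z0,len(Q),Q[:,0].min(),np.percentile(Q[:,0],95))
E
python3 k.py w4; python3 b.py w5; python3 k.py w5; python3 s.py; python3 - <<'E'
from h import *
r=plan([602.5,85.5,190],2.82,maxl=50);print(len(r)); [print([float(x) for x in q]) for q in r[:1]+r[-1:]]
E
```

```text
2387 -20.94037623761855 [-20.37  -5.19 -22.97] [ 22.28   5.2  -15.5 ] centre x 0.9551872837436974
2 37 21.164918630083164 21.881699690224707
4 89 7.850424239738025 22.045435456730903
6 154 6.831430257792732 22.328382201748813
8 38 20.862558916175068 22.6096682030351
10 19 20.92959380421413 22.623247960365582
12 2 20.587724750980577 20.703846194505246
7.875 [ 468.9 -249.2  195.5] [-0.  0.  0.  0. -0.  0.]
2396 -20.941417926020478 [-20.65  -5.2  -23.15] [ 22.31   5.19 -15.5 ] centre x 0.8266167811140193
2 37 20.89347555296174 21.81163863956709
4 92 7.377881913373656 21.956257477384536
6 152 6.617778497514983 22.380193358265142
8 40 20.9525659122692 22.63283519016952
10 21 20.846115348585215 22.59237545848857
12 1 20.78289489556294 20.78289489556294
t 7.92 pos [ 468.154 -248.734  194.373] yaw 2.7068 tilt [-0.002  0.001] F [ 0.602  0.157 -2.437] M [ 0.048  0.03  -0.016] open 0.1283 grip 39.91193354129791 q6 -1.7
8
[0.24, 4.5, 0.06, 0.0, -0.0, -0.014, 0.0]
[-0.21, 4.5, 0.05, 0.0, -0.0, -0.014, 0.0]
```

Call:
{"method": "arm_command", "body": {"moves": [[0.24,4.5,0.05,0,0,-0.014,1],[0.18,4.5,0.05,0,0,-0.014,1],[0.11,4.5,0.05,0,0,-0.014,1],[0.05,4.5,0.05,0,0,-0.014,1],[-0.02,4.5,0.05,0,0,-0.014,1]]}}

```text
clock: 8.55
ee_pos: [551.8, -38.9, 190.2]
ee_rot: [0.181, 0.983, -0.0, -0.003]
force: [-0.3, 0.3, -1.0]
opening: 0.129
grip_force: 39.9
```

Call:
{"method": "arm_command", "body": {"moves": [[-0.08,4.5,0.05,0,0,-0.014,1],[-0.15,4.5,0.05,0,0,-0.014,1],[-0.21,4.5,0.05,0,0,-0.014,1],[0,0,0,0,0,0,1],[0,0,0,0,0,0,1]]}}

```text
clock: 9.18
ee_pos: [602.0, 84.6, 189.2]
ee_rot: [0.16, 0.987, -0.001, -0.002]
force: [-0.3, -0.1, -1.6]
opening: 0.13
grip_force: 40.0
```

```bash
python3 s.py; python3 b.py w6; python3 s.py; python3 - <<'E'
from h import *
np.set_printoptions(precision=2,suppress=True)
d=np.load("w6.npz"); K,T,D,im=d["K"],d["T"],d["D"],d["im"]; W=cloud(K,T,D)
m=(abs(W[...,2]-95.5)<3)&(abs(W[...,0]-600)<75)&(abs(W[...,1]-85)<75); print(m.sum()); P=W[m]; print(cv2.minAreaRect(P[:,:2].astype(np.float32)),P[:,2].mean())
cv2.imwrite("pics/w6.png",im)
for z in (170,): print(plan([603,85.3,z],2.82,maxl=50))
E
```

```text
t 9.18 pos [602.033  84.554 189.151] yaw 2.8195 tilt [-0.005 -0.001] F [-0.27  -0.148 -1.592] M [0.009 0.01  0.014] open 0.1301 grip 39.99721348285675 q6 -1.18
9.175 [602.   84.6 189.2] [-0. -0.  0. -0.  0. -0.]
t 9.22 pos [602.171  84.048 189.675] yaw 2.8186 tilt [-0.004 -0.001] F [-0.095  0.053 -1.629] M [0.019 0.012 0.02 ] open 0.1328 grip 39.99777853488922 q6 -1.18
12324
((601.8794555664062, 85.81536102294922), (92.23184204101562, 118.4254150390625), 71.42723846435547) 95.90578254630601
[[np.float64(-0.05), np.float64(0.15), np.float64(1.97), np.float64(-0.002), np.float64(-0.004), np.float64(-0.001), 0]]
```

Call:
{"method": "arm_command", "body": {"moves": [[-0.05,0.13,1.6,0,0,0,1],[0,0,1.5,0,0,0,1],[0,0,0,0,0,0,1],[0,0,0,0,0,0,1]]}}

```text
clock: 9.72
ee_pos: [604.5, 85.5, 160.4]
ee_rot: [0.161, 0.987, -0.0, -0.0]
force: [0.5, 0.6, -1.2]
opening: 0.129
grip_force: 40.0
```

```bash
python3 s.py;  python3 - <<'E'
from h import *
for z in (150,): print(plan([603,85.3,z],2.82,maxl=50))
E
```

```text
t 9.72 pos [604.507  85.514 160.407] yaw 2.8183 tilt [-0. -0.] F [ 0.469  0.61  -1.232] M [-0.005  0.019  0.023] open 0.1292 grip 39.96512711048126 q6 -1.18
[[np.float64(0.14), np.float64(-0.07), np.float64(1.04), np.float64(-0.0), np.float64(-0.0), np.float64(-0.002), 0]]
```

Call:
{"method": "arm_command", "body": {"moves": [[0.14,-0.06,0.4,0,0,0,1],[0,0,0.3,0,0,0,1],[0,0,0,0,0,0,1]]}}

```text
clock: 10.1
ee_pos: [602.8, 85.8, 153.5]
ee_rot: [0.161, 0.987, -0.0, -0.0]
force: [-0.5, -0.2, -1.7]
opening: 0.124
grip_force: 40.0
```

Call:
{"method": "arm_command", "body": {"moves": [[0,0,0.3,0,0,0,1],[0,0,0,0,0,0,1]]}}

```text
clock: 10.35
ee_pos: [602.9, 85.7, 150.4]
ee_rot: [0.161, 0.987, -0.0, -0.0]
force: [0.2, 0.1, -1.6]
opening: 0.131
grip_force: 40.0
```

```bash
python3 s.py
```

```text
t 10.35 pos [602.874  85.744 150.371] yaw 2.8189 tilt [-0. -0.] F [ 0.216  0.119 -1.638] M [ 0.022  0.028 -0.007] open 0.1311 grip 39.98466610908508 q6 -1.18
```

Call:
{"method": "arm_command", "body": {"moves": [[0,0,0.3,0,0,0,1],[0,0,0,0,0,0,1]]}}

```text
clock: 10.6
ee_pos: [602.8, 85.7, 147.3]
ee_rot: [0.161, 0.987, -0.0, -0.0]
force: [0.4, 0.2, -1.6]
opening: 0.127
grip_force: 40.0
```

Call:
{"method": "arm_command", "body": {"moves": [[0,0,0.2,0,0,0,1],[0,0,0,0,0,0,1]]}}

```text
clock: 10.85
ee_pos: [602.9, 85.7, 145.4]
ee_rot: [0.161, 0.987, -0.0, -0.0]
force: [0.2, -0.3, -0.3]
opening: 0.129
grip_force: 40.0
```

Call:
{"method": "arm_command", "body": {"moves": [[0,0,0.2,0,0,0,1],[0,0,0,0,0,0,1]]}}

```text
clock: 11.1
ee_pos: [602.9, 85.7, 143.4]
ee_rot: [0.161, 0.987, -0.0, -0.0]
force: [0.6, 0.1, -2.6]
opening: 0.132
grip_force: 40.0
```

```bash
python3 s.py
```

```text
t 11.1 pos [602.88   85.704 143.431] yaw 2.8188 tilt [-0. -0.] F [ 0.614  0.073 -2.595] M [-0.011  0.007  0.004] open 0.1316 grip 39.98528301715851 q6 -1.18
```

Call:
{"method": "arm_command", "body": {"moves": [[0,0,0.1,0,0,0,1],[0,0,0,0,0,0,1]]}}

```text
clock: 11.35
ee_pos: [603.0, 85.7, 142.5]
ee_rot: [0.161, 0.987, -0.0, -0.0]
force: [-0.6, 0.6, -1.9]
opening: 0.13
grip_force: 40.0
```

Call:
{"method": "arm_command", "body": {"moves": [[0,0,0.1,0,0,0,1],[0,0,0,0,0,0,1]]}}

```text
clock: 11.6
ee_pos: [602.9, 85.7, 141.5]
ee_rot: [0.161, 0.987, -0.0, -0.0]
force: [-0.2, 0.2, -0.6]
opening: 0.129
grip_force: 40.0
```

Call:
{"method": "arm_command", "body": {"moves": [[0,0,0.1,0,0,0,1],[0,0,0,0,0,0,1]]}}

```text
clock: 11.85
ee_pos: [602.9, 85.7, 140.5]
ee_rot: [0.161, 0.987, -0.0, -0.0]
force: [-0.9, -0.0, -1.8]
opening: 0.13
grip_force: 40.0
```

```bash
python3 s.py
```

```text
t 11.85 pos [602.946  85.723 140.497] yaw 2.8188 tilt [-0. -0.] F [-0.862 -0.007 -1.768] M [-0.029 -0.045 -0.026] open 0.1304 grip 39.98345375061035 q6 -1.18
```

Call:
{"method": "arm_command", "body": {"moves": [[0,0,0.1,0,0,0,1],[0,0,0,0,0,0,1]]}}

```text
clock: 12.1
ee_pos: [602.9, 85.7, 139.5]
ee_rot: [0.161, 0.987, -0.0, -0.0]
force: [-0.3, -0.6, -0.7]
opening: 0.127
grip_force: 40.0
```

Call:
{"method": "arm_command", "body": {"moves": [[0,0,0.1,0,0,0,1],[0,0,0,0,0,0,1]]}}

```text
clock: 12.35
ee_pos: [603.0, 85.7, 138.5]
ee_rot: [0.161, 0.987, -0.0, -0.0]
force: [0.9, -0.4, -1.3]
opening: 0.128
grip_force: 40.0
```

```bash
python3 s.py
```

```text
t 12.35 pos [602.959  85.716 138.502] yaw 2.8188 tilt [-0. -0.] F [ 0.854 -0.401 -1.272] M [-0.006  0.017  0.011] open 0.1278 grip 39.9845552444458 q6 -1.18
```

Call:
{"method": "arm_command", "body": {"moves": [[0,0,0.2,0,0,0,1],[0,0,0,0,0,0,1]]}}

```text
clock: 12.6
ee_pos: [602.9, 85.7, 136.4]
ee_rot: [0.161, 0.987, -0.0, -0.0]
force: [0.0, 0.0, -1.2]
opening: 0.134
grip_force: 40.0
```

Call:
{"method": "arm_command", "body": {"moves": [[0,0,0.2,0,0,0,1],[0,0,0,0,0,0,1]]}}

```text
clock: 12.85
ee_pos: [602.9, 85.7, 134.4]
ee_rot: [0.161, 0.987, -0.0, -0.0]
force: [0.6, 0.9, -1.3]
opening: 0.131
grip_force: 40.0
```

Call:
{"method": "arm_command", "body": {"moves": [[0,0,0.15,0,0,0,1],[0,0,0,0,0,0,1]]}}

```text
clock: 13.1
ee_pos: [602.9, 85.7, 133.0]
ee_rot: [0.161, 0.987, -0.0, -0.0]
force: [-1.1, -0.3, -0.7]
opening: 0.131
grip_force: 40.0
```

```bash
python3 s.py
```

```text
t 13.1 pos [602.913  85.697 132.958] yaw 2.8188 tilt [-0. -0.] F [-1.056 -0.329 -0.656] M [0.003 0.005 0.013] open 0.131 grip 39.98416721820831 q6 -1.18
```

Call:
{"method": "arm_command", "body": {"moves": [[0,0,0.1,0,0,0,1],[0,0,0,0,0,0,1]]}}

```text
clock: 13.35
ee_pos: [603.0, 85.7, 132.0]
ee_rot: [0.161, 0.987, -0.0, -0.0]
force: [-0.3, 0.5, -0.3]
opening: 0.128
grip_force: 40.0
```

Call:
{"method": "arm_command", "body": {"moves": [[0,0,0.06,0,0,0,1],[0,0,0,0,0,0,1]]}}

```text
clock: 13.6
ee_pos: [603.0, 85.7, 131.5]
ee_rot: [0.161, 0.987, 0.0, -0.0]
force: [-0.3, 0.5, -1.1]
opening: 0.128
grip_force: 40.0
```

Call:
{"method": "arm_command", "body": {"moves": [[0,0,0.05,0,0,0,1],[0,0,0,0,0,0,1]]}}

```text
clock: 13.85
ee_pos: [603.0, 85.7, 131.0]
ee_rot: [0.161, 0.987, -0.0, 0.0]
force: [0.3, -0.7, -1.8]
opening: 0.127
grip_force: 40.1
```

```bash
python3 s.py
```

```text
t 13.85 pos [603.032  85.728 131.007] yaw 2.8188 tilt [ 0. -0.] F [ 0.321 -0.734 -1.763] M [ 0.009  0.024 -0.011] open 0.1267 grip 40.09363353252411 q6 -1.18
```

Call:
{"method": "arm_command", "body": {"moves": [[0,0,0.04,0,0,0,1],[0,0,0,0,0,0,1]]}}

```text
clock: 14.1
ee_pos: [603.1, 85.7, 131.0]
ee_rot: [0.161, 0.987, 0.0, 0.0]
force: [-1.2, 0.8, 2.7]
opening: 0.13
grip_force: 40.4
```

Call:
{"method": "arm_command", "body": {"moves": [[0,0,0.03,0,0,0,1],[0,0,0,0,0,0,1]]}}

```text
clock: 14.35
ee_pos: [603.1, 85.8, 130.9]
ee_rot: [0.161, 0.987, 0.0, 0.0]
force: [-1.7, 0.4, 5.2]
opening: 0.132
grip_force: 40.9
```

Call:
{"method": "arm_command", "body": {"moves": [[0,0,0.03,0,0,0,1],[0,0,0,0,0,0,1]]}}

```text
clock: 14.6
ee_pos: [603.1, 85.8, 130.9]
ee_rot: [0.161, 0.987, 0.0, 0.0]
force: [-2.7, 0.4, 8.2]
opening: 0.128
grip_force: 41.2
```

```bash
python3 s.py; python3 b.py w7; python3 k.py w7
```

```text
t 14.6 pos [603.057  85.756 130.946] yaw 2.8189 tilt [ 0.001 -0.   ] F [-2.707  0.391  8.199] M [0.003 0.459 0.015] open 0.1282 grip 41.15741729736328 q6 -1.18
14.6 [603.1  85.8 130.9] [ 0. -0.  0.  0. -0. -0.]
2390 -20.940823762693505 [-20.46  -5.2  -22.84] [ 22.2    5.2  -15.56] centre x 0.8725072648423726
2 40 21.109985089964006 21.906332874362747
4 98 7.227873068697967 22.045722868567825
6 142 7.062940591848047 22.451925492280267
8 38 21.003823040043656 22.681787391366267
10 20 20.929211176315775 22.58309462363316
12 2 21.088872754358555 21.543124826789683
```

Call:
{"method": "arm_command", "body": {"moves": [[0,0,-0.07,0,0,0,1],[0,-0.005,0,0,0,0.05,1],[0,-0.009,0,0,0,0.1,1],[0,0,0,0,0,0,1]], "squeeze": 55}}

```text
clock: 15.15
ee_pos: [603.7, 85.8, 131.0]
ee_rot: [0.234, 0.972, 0.0, 0.001]
force: [0.9, 1.5, 2.4]
opening: 0.13
grip_force: 55.4
```

```bash
python3 s.py
```

```text
t 15.15 pos [603.714  85.83  131.018] yaw 2.6698 tilt [0.001 0.   ] F [0.909 1.452 2.429] M [0.094 0.052 0.025] open 0.13 grip 55.368892550468445 q6 -1.03
```

Call:
{"method": "arm_command", "body": {"moves": [[0,-0.009,0,0,0,0.1,1],[0,-0.009,0,0,0,0.1,1],[0,0,0,0,0,0,1]]}}

```text
clock: 15.52
ee_pos: [603.7, 85.6, 131.0]
ee_rot: [0.329, 0.944, 0.0, 0.001]
force: [0.8, 0.1, 3.4]
opening: 0.125
grip_force: 55.4
```

```bash
python3 s.py
```

```text
t 15.53 pos [603.749  85.605 131.045] yaw 2.4713 tilt [0.002 0.   ] F [0.787 0.089 3.376] M [ 0.129 -0.13  -0.014] open 0.1248 grip 55.36070644855499 q6 -0.83
```

Call:
{"method": "arm_command", "body": {"moves": [[0,-0.009,0,0,0,0.1,1],[0,-0.009,0,0,0,0.1,1],[0,-0.009,0,0,0,0.1,1],[0,-0.004,0,0,0,0.05,1],[0,0,0,0,0,0,1]]}}

```text
clock: 16.15
ee_pos: [603.7, 85.2, 131.0]
ee_rot: [0.488, 0.873, 0.001, 0.001]
force: [2.0, 0.1, 3.4]
opening: 0.123
grip_force: 55.3
```

```bash
python3 s.py; python3 b.py w8; python3 - <<'E'
from h import *
np.set_printoptions(precision=2,suppress=True)
d=np.load("w8.npz"); K,T,D,im=d["K"],d["T"],d["D"],d["im"]; W=cloud(K,T,D)
cv2.imwrite("pics/w8c.png",cv2.resize(im[100:400,120:520],(800,600)))
m=(abs(W[...,2]-95.5)<3)&(abs(W[...,0]-600)<75)&(abs(W[...,1]-85)<75)
wht=m&(im.min(-1)>150); print(wht.sum(), W[wht].mean(0) if wht.any() else 0)
E
```

```text
t 16.15 pos [603.737  85.187 131.047] yaw 2.1217 tilt [ 0.002 -0.   ] F [1.966 0.136 3.385] M [ 0.039 -0.337  0.047] open 0.1234 grip 55.31886398792267 q6 -0.48
16.15 [603.7  85.2 131. ] [ 0. -0.  0.  0.  0. -0.]
3847 [634.84  98.65  96.11]
```

View pics/w8c.png

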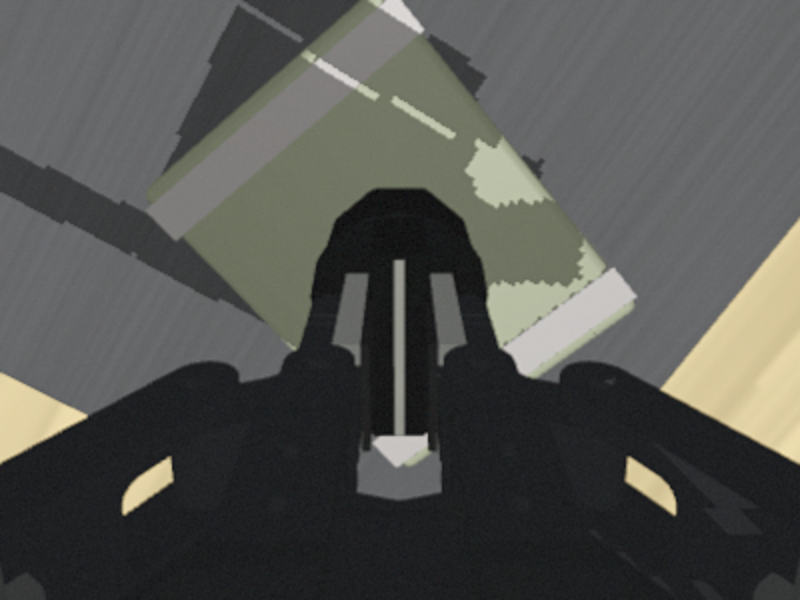

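Call:
{"method": "arm_command", "body": {"moves": [[0,0,0,0,0,0.004,1],[0,0,0,0,0,0,0.7],[0,0,0,0,0,0,0.5],[0,0,0,0,0,0,0.5],[0,0,0,0,0,0,0.5]]}}

```text
clock: 16.82
ee_pos: [602.3, 85.2, 130.4]
ee_rot: [0.491, 0.871, -0.0, -0.0]
force: [-0.3, 0.1, 1.0]
opening: 0.499
grip_force: 0.0
```

Call:
{"method": "arm_command", "body": {"moves": [[0,0,-1,0,0,0,0.5],[0,0,-2.5,0,0,0,0.5],[0,0,-4,0,0,0,0.5],[0,0,-4,0,0,0,0.5],[0,0,-2,0,0,0,0.5]]}}

```text
clock: 17.45
ee_pos: [603.9, 85.3, 269.4]
ee_rot: [0.491, 0.871, 0.001, 0.002]
force: [1.0, 0.4, 0.5]
opening: 0.501
grip_force: 0.0
```

Call:
{"method": "arm_command", "body": {"moves": [[0,0,0,0,0,0,0.5],[0,0,0,0,0,0,0.5]]}}

```text
clock: 17.7
ee_pos: [602.0, 85.2, 265.0]
ee_rot: [0.491, 0.871, -0.0, -0.001]
force: [-0.3, 0.1, -0.6]
opening: 0.499
grip_force: 0.0
```

```bash
python3 s.py; python3 b.py w9 on_mark knob_center pointer_tip; python3 - <<'E'
from h import *
np.set_printoptions(precision=3,suppress=True)
d=np.load("w9.npz"); K,T,D,im=d["K"],d["T"],d["D"],d["im"]; W=cloud(K,T,D)
near=(abs(W[...,0]-602)<40)&(abs(W[...,1]-85)<40)
b=near&(W[...,2]>147)&(W[...,2]<157); P=W[b]; r=cv2.minAreaRect(P[:,:2].astype(np.float32)); print("bar",b.sum(),np.median(P[:,2]),r)
c=near&(W[...,2]>123)&(W[...,2]<128); print("cap z",np.median(W[c][:,2]))
m=(abs(W[...,2]-95.9)<3)&(abs(W[...,0]-600)<75)&(abs(W[...,1]-85)<75); r=cv2.minAreaRect(W[m][:,:2].astype(np.float32)); print("block",r)
# rectified to block-top plane
c0=(602,86);h=60;N=600;S=[];M=[]
for a,e in [(-h,-h),(-h,h),(h,h),(h,-h)]:
    S.append(proj(K,T,[c0[0]+a,c0[1]+e,95.9])); M.append([(h-e)/(2*h)*N,(h-a)/(2*h)*N])
cv2.imwrite("pics/w9r.png",cv2.warpPerspective(im,cv2.getPerspectiveTransform(np.float32(S),np.float32(M)),(N,N)))
E
```

```text
t 17.7 pos [601.975  85.155 265.003] yaw 2.1148 tilt [-0.001 -0.   ] F [-0.26   0.104 -0.62 ] M [ 0.049 -0.031  0.004] open 0.4993 grip 0.0 q6 -0.47
17.7 [602.   85.2 265. ] [-0.  0.  0.  0.  0. -0.]
on_mark 0.68 [315.7 206.5] [605.2  74.5 151.3]
knob_center 0.95 [ 44.  290.8] [ 388.8 -222.5   47.1]
pointer_tip 0.87 [ 21.  297.6] [ 373.2 -235.7   57.6]
pointer_tip 0.72 [322.9 216.8] [614.9  69.5 151.7]
pointer_tip 0.51 [326.2 186.2] [603.3  93.2 151.8]
bar 747 151.85618465543274 ((603.3888549804688, 86.18718719482422), (11.978941917419434, 41.94375991821289), 32.823360443115234)
cap z 125.80733515394994
block ((602.5953369140625, 85.56422424316406), (91.99017333984375, 119.82209014892578), 71.36259460449219)
```

View pics/w9r.png

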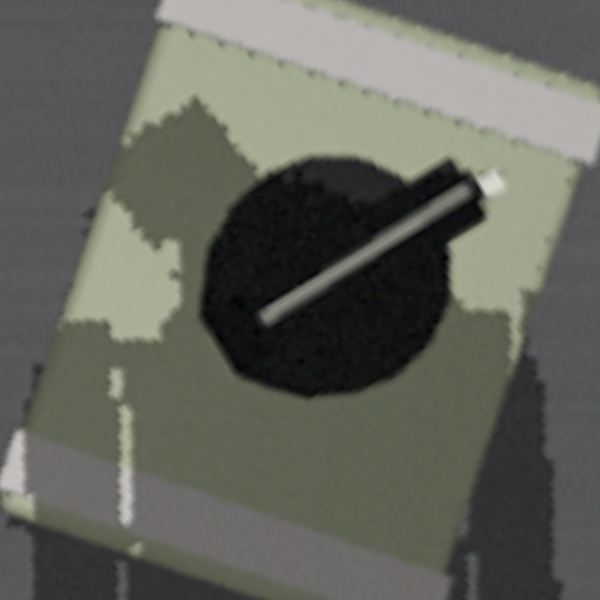

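```bash
python3 -c "
from rig import ctrl
print(ctrl.sign_off())"
```

```text
the job is handed in; nothing more can be done
None
```

The black knob is fully home on the shaft, flat on the block. I turned it clockwise until its pointer stood at the white line (about 1.5° short by the last camera view), released it and handed the job in at about 18 s.

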